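# Hold the lock pin through the shuttle jig of a pad printer

## Robot

A 7-joint arm with a two-finger parallel gripper is mounted at the origin on the work surface. World frame = base frame: x ahead of the robot, y to its left, z up, the work surface at z = 0. Lengths are in m, angles in rad, forces in N, time in s.
With the tool pointing down it reaches from about 0.425 to 0.875 m from the base axis. Payload 8.4 kg.
Tool frame: the origin (TCP) lies on the front face of the gripper's body, between the roots of the fingers; the fingertips stand 70 mm ahead of it and the grasp point (between the pads) lies 51 mm ahead of it (arm.tip_reach is the distance from the TCP to the fingertips, in m); z points along the fingers, y is the line along which they close (so a half turn about z gives the same grasp; the last joint's range is limited). The gripper opens to 87 mm and grips with 3 to 60 N. Pads are 19 mm wide; open, the fingers measure 117 mm over their backs; the gripper's body (75 mm by 190 mm) begins 51 mm behind the grasp point.
Start: joints at [1.039, 0.333, 0.04, 1.465, -0.013, 1.343, -0.059], TCP at [0.273, -0.59, 0.292] pointing down, gripper open.
Joint ranges: [-2.58, 2.58], [-0.38, 2.09], [-1.3, 1.39], [0.25, 2.4], [-1.5, 4.64], [0.08, 2.09], [-2.65, 2.65]. Speed limits (rad/s): [2.22, 2.22, 2.79, 2.79, 3.14, 3.14, 3.14].

## Interface

Orientations are given as a unit quaternion [w, x, y, z].
In Python, from station import arm gives the robot as it stands. Calls block until the motion is done:
- arm.move_to(position, orientation): joint-space move of the TCP to a pose.
- arm.servo_line(position, rotation=None, v=0.15, f_stop=None): straight line of the TCP; rotation=None keeps the orientation; v is the mean speed in m/s. With f_stop (N) it stops when the force on the tool has changed by that much, and returns True; else False.
- arm.set_joints(angles): joint-space move.
- arm.grip(opening, strength=None): finger opening in m; strength is the grip in N (None keeps the last); returns when the fingers have stopped.
- arm.sleep(seconds).
- arm.ik(position, orientation): joint angles nearest the present ones, or None.
- arm.capture(name): name is "scene" or "top" or "wrist"; returns a dict with "img" (384x512x3 uint8, red, green, blue), "intrinsics" (3x3 intrinsics, pixels), "position" and "orientation" of the camera in the world; the wrist camera has in their place "hand_eye" (4x4, takes a point from camera to tool coordinates, whose origin is the TCP and whose axes are the flange's). Camera axes: x right, y down, z forward; pixel columns grow to the right and rows downward; lengths in m; the calibration is good to about 2 mm. A picture is of the moment at which its call begins: read the wrist's pose just before it. There is no depth.
A pose or a line that the arm cannot do raises arm.PlanningError and nothing moves.
- arm.sign_off(): hands the job in; it is judged then, once.
Readings, each from a call of its own:
- arm.current_time(): time.
- arm.current_joints(): joint angles.
- arm.current_qvel(): joint speeds.
- arm.current_tau(): joint torques, N m.
- arm.current_ee_pos(): TCP position.
- arm.current_orientation(): TCP orientation.
- arm.current_contact_force(): force on the tool from outside, world axes, zero at the start.
- arm.current_moment(): the same for the moment, N m.
- arm.current_gripper_width(): finger opening in m.
- arm.current_gripper_force(): force on a finger pad.
Only numpy, scipy, OpenCV 4.12 (cv2) and the standard library are available. Lean on these libraries where they do the work, as an engineer would, in place of code of your own. Each camera call takes 0.05 s, during which the arm holds its last target. There are 200 camera calls.

## Task

On the pad-printing bench, first push the jig's slide, the one with the black knob, fully home. Then take the red-headed lock pin out of the rack and pass it, upright, down through the brass bush of the blue arm and on through the brass bush in the slide, without forcing it, until its tip is about half-way between the underside of the slide and the base plate. Finish while still holding the pin there, so that it hangs from the gripper and stands on nothing, with the slide still home; do not lift out the other two pins or disturb the tins, cups, scale and print pad around.

Things in the scene. Friction and masses are not known exactly. Their poses are not given: they have to be found in the camera images.
- jig: Fixed jig: dark steel base plate 160 x 140 x 12 mm (x, y, z) on the table, origin at the centre of its underside, z up. A blue C-frame has its post (22 x 50 mm) at x = -66 mm and, on top of it, a level arm 50 mm wide from x = -55 to +27 mm, z = 95 to 113 mm, with the upper brass bush in it, on the z axis. The slide lies level below the arm, z = 40 to 58 mm, and moves along the jig's y axis; below it is open down to the base plate's top at z = 12 mm.
- slide (a joint): How far the aluminium slide is pulled out, in m: 0 fully home against its stop (lower bush exactly under the upper bush), growing to 0.07 as it moves along the jig's +y axis. Stiff friction, about 3 N, and it stays where it is left. It starts 0.03 to 0.06 out.
- slide_knob (a point): Centre of the outer end face of the slide's black knob, a cylinder 32 mm in diameter and 20 mm long lying along the jig's y axis on a 10 mm stem, its axis 49 mm above the table; moves with the slide. The face looks to the jig's +y. From that face it is 130 mm along y to the lower bush; the knob clears the slide's edge by 40 mm.
- upper_bush (a point): Centre of the mouth (top) of the fixed upper bush, brass, 36 mm square, 18 mm deep, bore 15 mm right through, bore upright; z up, 113 mm above the table. Axes as the jig's.
- lower_bush (a point): Centre of the mouth (top) of the lower bush in the slide, brass, 36 mm square, 18 mm deep, bore 15 mm right through; 58 mm above the table, its underside at 40 mm, the base plate's top 28 mm below that. Axes as the jig's. Moves with the slide.
- red_pin: Lock pin: steel shaft 12 mm in diameter, 130 mm long, its last 8 mm tapering to 7 mm at the tip; on top a red square head 22 x 22 mm, 40 mm tall (total 170 mm), its flats along the pin's x and y axes. Origin at the centre of the tip, z up along the pin to the head. About 0.14 kg. At the start it stands upright in one of the rack's three bores, tip 15 mm above the table.
- pin_tip (a point): Centre of the red pin's tip (the same point as its origin), axes as the pin's.
- pin_head (a point): Centre of the red pin's square head, 150 mm above the tip; the place to grip.
- rack: Fixed grey pin rack 56 x 220 x 75 mm (x, y, z), origin at the centre of its underside. Three upright bores 13 mm wide, 60 mm deep, at y = -80, 0 and +80 mm; which pin stands in which varies.
- yellow_pin: Spare pin with yellow head, like the red one but with a 70 mm shaft (top of its head 125 mm above the table); stays in the rack. Origin at its tip.
- blue_pin: Spare pin with blue head, like the red one but with a 80 mm shaft (top of its head 135 mm above the table); stays in the rack. Origin at its tip.
- solvent: Solvent tin with a red cap, 90 mm across, 140 mm tall, stands on the table; origin under its centre.
- ink_can: Ink can, 100 mm across, 120 mm tall; origin under its centre.
- scale: Yellow bench scale 160 x 200 mm, 42 mm tall; origin under its centre.
- mix_cup: Paper mixing cup, 76 mm across, 90 mm tall; origin under its centre.
- ink_cup: Blue ink cup with black dome, 90 mm across, 65 mm tall; origin under its centre.
- print_pad: Pink print pad on a 90 mm square wooden base, 67 mm tall; origin under its centre.
Not all that is in view belongs to the job. Leave any green look-alike of the red_pin alone.

How it is judged:
By the outcome, as a careful person would: the job done as asked, in the order asked, and still so for the second after the job is handed in, while the arm keeps its last pose, push and grip.
It also fails if it takes over 72 s, if anything falls off the work surface, if the arm or the gripper's body presses on something with over 40 N, if the wrist force passes 120 N, or if a joint passes its speed limit or range.

## Working session

There is one attempt and no reset: what is moved stays moved. The work goes in short steps, each a Python script; the robot and the scene stay as the last script left them, time stands still between calls to the robot, and variables do not carry over. Pictures are saved under pics/ and viewed, at most 10 in all, crops included, and the job is handed in when it is done.

```bash
ls; mkdir -p pics
python3 - <<'E'
from station import arm
import cv2,numpy as np,pickle
d={}
for n in("scene","top"):
    c=arm.capture(n); d[n]=c
    cv2.imwrite(f"pics/{n}0.png",c["img"][:,:,::-1]); print(n,c["intrinsics"],c["position"],c["orientation"])
pickle.dump(d,open("c0.pkl","wb"))
w=arm.capture("wrist");print(w["hand_eye"],w["intrinsics"],arm.current_ee_pos(),arm.current_orientation(),arm.current_time())
E
```

```text
pics
scene [[446.16171482   0.         255.94361771]
 [  0.         446.16171482 196.11402115]
 [  0.           0.           1.        ]] [ 1.5752372  -0.57497455  1.0815196 ] [-0.36173358  0.79535283  0.43749201 -0.21251689]
top [[459.40093391   0.         257.06384558]
 [  0.         459.40093391 196.2075583 ]
 [  0.           0.           1.        ]] [0.31330647 0.00688297 1.75930924] [-0.05629227  0.70519526 -0.70412086  0.0611935 ]
[[-5.92036174e-04 -9.59870862e-01 -2.80441754e-01  7.61120548e-02]
 [ 9.99999773e-01 -6.58327752e-04  1.42181351e-04 -9.89727375e-04]
 [-3.21098325e-04 -2.80441606e-01  9.59871034e-01 -9.36174597e-02]
 [ 0.00000000e+00  0.00000000e+00  0.00000000e+00  1.00000000e+00]] [[316.35308723   0.         258.3650579 ]
 [  0.         316.35308723 191.76117196]
 [  0.           0.           1.        ]] [ 0.27248303 -0.58982392  0.29156755] [-6.00571061e-04  9.76673769e-01  2.14727624e-01 -1.89372108e-04] 0.15
```

View pics/scene0.png

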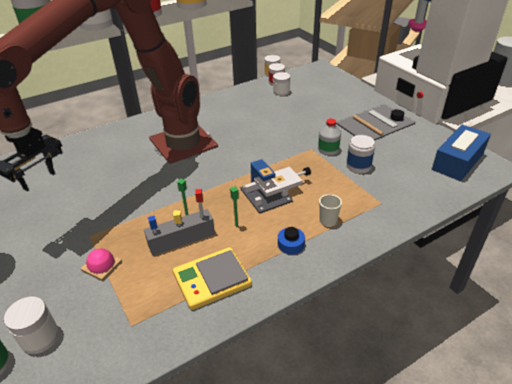

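View pics/top0.png

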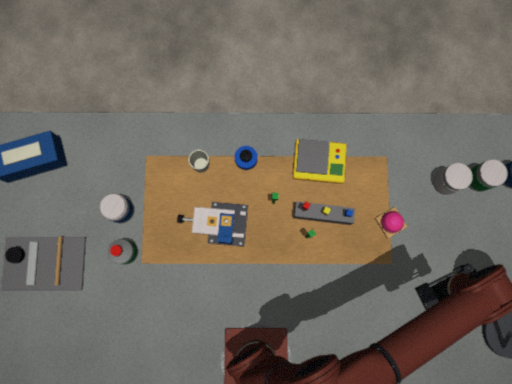

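The scene view shows the rack (180,230) with blue, yellow and red heads, red nearest the jig. The jig is at (268,190), its knob at (307,171), and green look-alikes stand at (182,185) and (235,193). In the top view red is at (306,205), the greens at (275,197) and (311,234), the knob at (181,219) and the brass bushes at about (212,221) and (226,221).

```bash
cat > h.py <<'E'
import numpy as np,cv2
from scipy.spatial.transform import Rotation as R
from station import arm
def rot(q): return R.from_quat(np.array(q)[[1,2,3,0]])
def wrist():
    p=np.array(arm.current_ee_pos());r=rot(arm.current_orientation()).as_matrix()
    c=arm.capture("wrist");H=c["hand_eye"]
    return c["img"],c["intrinsics"],r@H[:3,3]+p,r@H[:3,:3]
def fixed(c): return c["img"],c["intrinsics"],np.array(c["position"]),rot(c["orientation"]).as_matrix()
def ray(v,px):
    d=v[3]@np.linalg.solve(v[1],[px[0],px[1],1.]);return v[2],d/np.linalg.norm(d)
def plane(v,px,z):
    o,d=ray(v,px);return o+d*(z-o[2])/d[2]
def cross(rs):
    A=0;b=0
    for o,d in rs:
        P=np.eye(3)-np.outer(d,d);A=A+P;b=b+P@o
    return np.linalg.solve(A,b)
def proj(v,X):
    c=v[1]@(v[3].T@(np.array(X)-v[2]));return c[:2]/c[2]
def blobs(img,h0,h1,smin=120,vmin=40,amin=8,vmax=255):
    m=cv2.inRange(cv2.cvtColor(img,cv2.COLOR_RGB2HSV),(h0,smin,vmin),(h1,255,vmax))
    n,l,s,c=cv2.connectedComponentsWithStats(m)
    return [(c[i].round(1),s[i].tolist()) for i in range(1,n) if s[i][4]>=amin]
def down(yaw):  # tool z down, tool x at world heading yaw
    q=(R.from_euler('z',yaw)*R.from_euler('x',np.pi)).as_quat();return q[[3,0,1,2]]
E
python3 - <<'E'
from h import *
import pickle
d=pickle.load(open("c0.pkl","rb"));T=fixed(d["top"]);S=fixed(d["scene"])
print("view axis chk",T[3][:,2])
for n,px,z in [("red",(306,205),.185),("yel",(326.5,211),.125),("blue",(350,213),.135),("rackL",(295,210),.075),("rackR",(353,217),.075),("knob",(181,219),.049),("lower",(212,221.5),.058),("upper",(226,221.5),.113),("pad",(393,221),.05)]:
    print(n,plane(T,px,z).round(3))
for n,a,b in [("g1",(275,197),(235,193)),("g2",(311,234),(182,185)),("red",(306,205),(199,196))]:
    print(n,cross([ray(T,a),ray(S,b)]).round(3))
print("green top",blobs(T[0],45,80));print("green scene",blobs(S[0],45,80))
E
```

```text
view axis chk [ 0.16557985 -0.00678116 -0.98617307]
red [ 0.547 -0.174  0.185]
yel [ 0.534 -0.254  0.125]
blue [ 0.526 -0.336  0.135]
rackL [ 0.545 -0.145  0.075]
rackR [ 0.519 -0.359  0.075]
knob [0.513 0.279 0.049]
lower [0.503 0.163 0.058]
upper [0.497 0.107 0.113]
pad [ 0.507 -0.514  0.05 ]
g1 [ 0.582 -0.066  0.149]
g2 [ 0.45  -0.192  0.15 ]
red [ 0.55  -0.176  0.166]
green top [(array([331.5, 169.2]), [330, 164, 4, 10, 14]), (array([335. , 164.8]), [333, 164, 5, 4, 9]), (array([340. , 171.4]), [337, 168, 5, 7, 14]), (array([481.1, 187.4]), [474, 185, 14, 5, 39]), (array([274.4, 196.4]), [272, 193, 6, 10, 44]), (array([310.5, 233.4]), [306, 230, 9, 7, 41]), (array([134.7, 250.5]), [134, 247, 3, 7, 10]), (array([132.2, 258.5]), [128, 255, 8, 8, 13])]
green scene [(array([23.9, 12.8]), [14, 7, 26, 15, 163]), (array([328.3, 145.5]), [319, 140, 20, 11, 159]), (array([182.5, 190.5]), [178, 179, 10, 35, 113]), (array([234.5, 200. ]), [231, 187, 7, 39, 120]), (array([  2.4, 354.9]), [0, 342, 7, 27, 129])]
```

Run:
```python
from h import *
import pickle
p=np.array([.52,.15,.42])
for y in(90,-90): print(y,arm.ik(p,down(np.radians(y))))
q=down(np.pi/2)
if arm.ik(p,q) is None: q=down(-np.pi/2)
arm.move_to(p,q)
v=wrist();pickle.dump(v,open("w1.pkl","wb"))
print(arm.current_time(),arm.current_joints(),v[2])
cv2.imwrite("pics/w1.png",v[0][:,:,::-1])
```

```text
90 [ 0.42443769  0.15315474 -0.88294792  1.48059348  0.11814533  1.56336155
 -0.45361077]
-90 [ 0.68401867  0.25011064 -1.24372756  1.47212186  0.23662328  1.58711544
  2.59555653]
2.9833 [ 0.42517426  0.15356914 -0.88198723  1.48058774  0.11823404  1.56335497
 -0.45352887] [0.51898751 0.22673342 0.51334582]
```

View pics/w1.png

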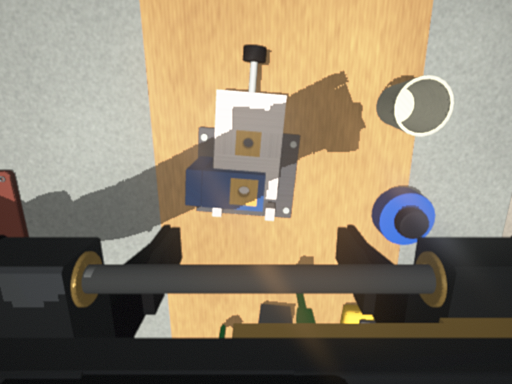

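The wrist view shows the upper brass bush at (244,191), the lower at (248,143) and the knob at (254,52). The jig is yawed a few degrees.

```bash
cat >> h.py <<'E'
def brass(img,roi,h=(8,26),smin=130,vmin=60):
    x0,y0,x1,y1=roi
    m=cv2.inRange(cv2.cvtColor(img[y0:y1,x0:x1],cv2.COLOR_RGB2HSV),(h[0],smin,vmin),(h[1],255,255))
    cs,_=cv2.findContours(m,cv2.RETR_EXTERNAL,cv2.CHAIN_APPROX_NONE)
    r=cv2.minAreaRect(max(cs,key=cv2.contourArea))
    return np.array(r[0])+[x0,y0],r[1],r[2]
E
python3 - <<'E'
from h import *
import pickle
v=pickle.load(open("w1.pkl","rb"));im=v[0]
hsv=cv2.cvtColor(im,cv2.COLOR_RGB2HSV)
print(hsv[182,236],hsv[135,240],hsv[120,225],hsv[185,215])
for n,roi,z in(("up",(226,174,262,210),.113),("lo",(230,125,268,160),.058)):
    b=brass(im,roi,smin=90);print(n,b,plane(v,b[0],z))
m=cv2.inRange(im[35:75,230:280],(0,0,0),(45,45,45));cs,_=cv2.findContours(m,cv2.RETR_EXTERNAL,cv2.CHAIN_APPROX_NONE)
r=cv2.minAreaRect(max(cs,key=cv2.contourArea));c=np.array(r[0])+[230,35];print(r,c,plane(v,c,.055))
# arm blue & slide edges for yaw
e=cv2.inRange(im[80:180,205:300],(150,150,150),(255,255,255));cs,_=cv2.findContours(e,cv2.RETR_EXTERNAL,cv2.CHAIN_APPROX_NONE)
print("slide",cv2.minAreaRect(max(cs,key=cv2.contourArea)))
big=cv2.resize(im[30:225,175:305],None,fx=3,fy=3,interpolation=cv2.INTER_CUBIC);cv2.imwrite("pics/w1c.png",big[:,:,::-1])
E
```

```text
[ 19 129 152] [ 18 117 161] [ 20   3 254] [117  48 106]
up (array([243.19310379, 191.68276024]), (26.90673828125, 25.5780086517334), 4.763641834259033) [0.49911925 0.10936973 0.113     ]
lo (array([247.60344887, 143.25862122]), (24.332326889038086, 24.166234970092773), 4.763641834259033) [0.50387031 0.16566418 0.058     ]
((31.5, 19.0), (14.0, 7.0), 90.0) [261.5  54. ] [0.52379974 0.28439406 0.055     ]
slide ((44.89537048339844, 32.81294250488281), (71.67871856689453, 65.832275390625), 1.2453641891479492)
```

View pics/w1c.png

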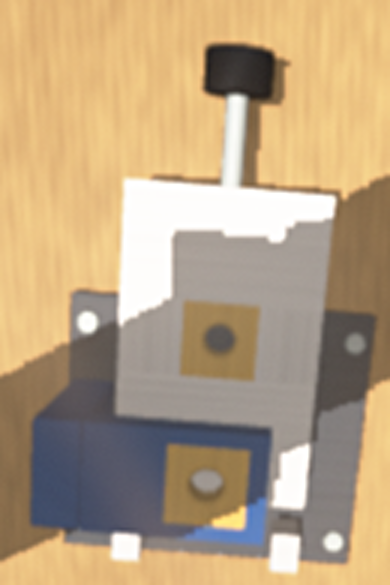

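Run:
```python
from h import *
up=np.array([.49912,.10937]);lo=np.array([.50387,.16566])
y=(lo-up)/np.linalg.norm(lo-up);yaw=np.arctan2(y[1],y[0]);q=down(yaw)
P=lambda d,z:np.r_[up+y*d,z]
out=np.linalg.norm(lo-up);print("out",out)
arm.grip(0.0,20)
s=130+out*1000
arm.move_to(P((s+50)/1000,.25),q)
arm.servo_line(P((s+50)/1000,.107),v=.15)
print(arm.servo_line(P(.172,.107),v=.12,f_stop=25), arm.current_ee_pos(),arm.current_contact_force())
print(arm.servo_line(P(.125,.107),v=.04,f_stop=14), arm.current_ee_pos(),arm.current_contact_force())
e=np.array(arm.current_ee_pos());print("jig y",(e[:2]-up)@y,arm.current_time())
arm.servo_line(P(.19,.107),v=.15)
arm.servo_line(P(.19,.30),v=.25)
arm.move_to([.52,.15,.42],q);arm.grip(.087)
import pickle
v=wrist();pickle.dump(v,open("w2.pkl","wb"))
cv2.imwrite("pics/w2.png",cv2.resize(v[0][:250,150:350],None,fx=2.4,fy=2.4)[:,:,::-1])
b=brass(v[0],(226,174,262,210),smin=90);print(b,plane(v,b[0],.113),arm.current_time())
```

```text
out 0.056490057532277316
False [0.51395219 0.28077546 0.10734703] [-0.85951588 -0.30159906 -0.05815125]
True [0.51064498 0.24947969 0.10703057] [-1.39254554  1.66165227  2.1467909 ]
jig y 0.14058258563911882 8.1
(array([246. , 193.5]), (25.0, 26.0), 90.0) [0.49907639 0.10938453 0.113     ] 11.8583
```

View pics/w2.png

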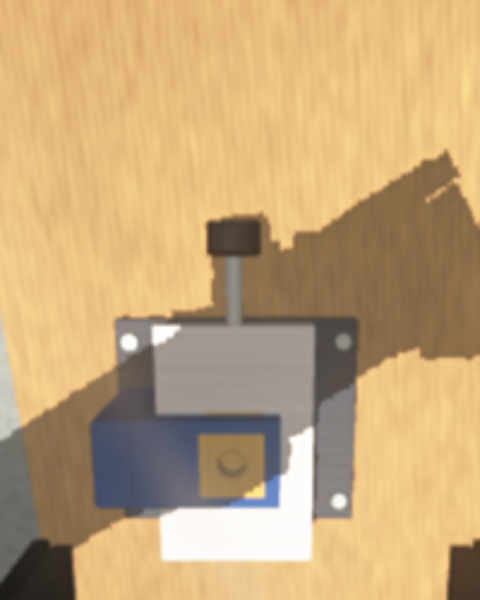

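The slide met its stop at jig y 0.1406 (0.1395 expected). The picture shows the bush concentric under the arm bore at (232,462). Next I look at the red head.

Run:
```python
from h import *
import pickle
yaw=np.radians(85.2);q=down(yaw)
print(arm.ik([.547,-.174,.236],down(np.radians(83))) is not None)
arm.move_to([.547,-.195,.40],q)
v=wrist();pickle.dump(v,open("w3.pkl","wb"))
for lo,hi in((0,8),(170,180)): print([b for b in blobs(v[0],lo,hi,amin=60,vmin=60)])
cv2.imwrite("pics/w3.png",v[0][:,:,::-1]);print(arm.current_time(),proj(v,[.547,-.174,.185]))
```

```text
True
[(array([257.1, 158. ]), [244, 143, 27, 31, 550])]
[]
13.2167 [257.44834598 160.90848354]
```

View pics/w3.png

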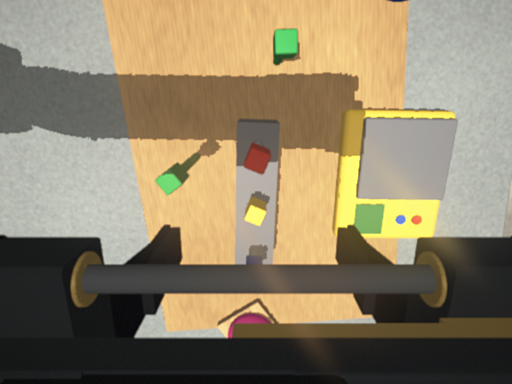

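The wrist view shows the red head at (257,158), rotated about 25 degrees. The yellow head is at (256,212), with the greens at (286,43) and (168,183).

Run:
```python
from h import *
import pickle
v=pickle.load(open("w3.pkl","rb"));im=v[0]
print(im[140:178:2,257,0]);
m=cv2.inRange(cv2.cvtColor(im,cv2.COLOR_RGB2HSV),(0,120,60),(8,255,255))
m[:, :235]=0;m[:,280:]=0;m[:140]=0;m[180:]=0
cs,_=cv2.findContours(m,cv2.RETR_EXTERNAL,cv2.CHAIN_APPROX_NONE);c=max(cs,key=cv2.contourArea)
print(cv2.minAreaRect(c),cv2.approxPolyDP(c,3,True)[:,0].tolist())
cv2.imwrite("pics/w3c.png",cv2.resize(im[130:190,225:290],None,fx=8,fy=8,interpolation=cv2.INTER_NEAREST)[:,:,::-1])
```

```text
[ 94 101 107 108 111 140 150 149 150 151 151 150 150 149 151 150 144 183
 185]
((257.46551513671875, 158.08621215820312), (22.46913719177246, 25.440261840820312), 21.801410675048828) [[252, 143], [244, 165], [262, 173], [270, 154], [268, 149]]
```

View pics/w3c.png

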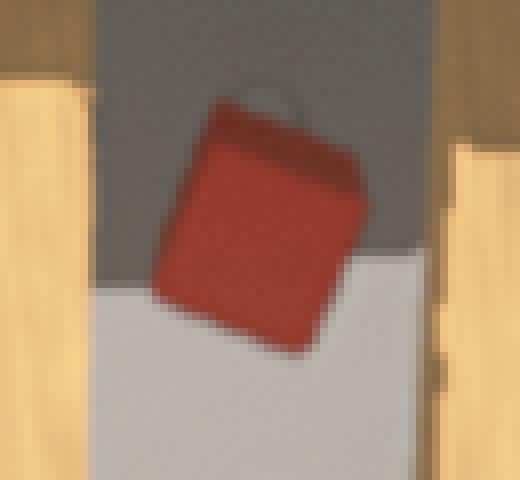

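```bash
cat >> h.py <<'E'
def redtop(v,roi,z,thr=130):
    x0,y0,x1,y1=roi;im=v[0][y0:y1,x0:x1].astype(int)
    m=((im[...,0]>thr)&(im[...,1]<90)).astype(np.uint8)
    cs,_=cv2.findContours(m,cv2.RETR_EXTERNAL,cv2.CHAIN_APPROX_NONE)
    b=cv2.boxPoints(cv2.minAreaRect(max(cs,key=cv2.contourArea)))+[x0,y0]
    W=np.array([plane(v,p,z) for p in b]);return b,W.mean(0),W
E
python3 - <<'E'
from h import *
import pickle
v=pickle.load(open("w3.pkl","rb"))
b,c,W=redtop(v,(235,140,280,180),.185)
print(b,c,np.linalg.norm(W-np.roll(W,1,0),axis=1))
e=np.roll(W,-1,0)-W;a=np.degrees(np.arctan2(e[:,1],e[:,0]));print(a)
yaw0=np.degrees(np.angle(np.mean(np.exp(4j*np.radians(a))))/4)
for k in(0,90):
    y=yaw0%90+k;q=down(np.radians(y))
    for p in([*c[:2],.216],[*c[:2],.42],[.499,.1094,.42],[.499,.1094,.227]):
        s=arm.ik(p,q);print(y,p[2],None if s is None else np.round(s,2))
E
```

```text
[[243.31360912 166.04733658]
 [251.2426033  147.01775074]
 [270.55621338 155.06509018]
 [262.62722015 174.09467697]] [ 0.54651667 -0.17370252  0.185     ] [0.02090997 0.02054681 0.0205547  0.02070179]
[  62.39474796  -27.38753289 -116.62187599  152.19246833]
62.64439355231552 0.216 [ 0.95  0.35 -0.87  1.72  0.29  1.2  -0.47]
62.64439355231552 0.42 [ 0.97  0.24 -0.9   1.41  0.19  1.58 -0.39]
62.64439355231552 0.42 [ 0.81  0.12 -1.19  1.54  0.11  1.56 -0.86]
62.64439355231552 0.227 [ 0.75  0.29 -1.2   1.84  0.29  1.21 -1.01]
152.64439355231553 0.216 [ 1.1   0.44 -1.09  1.71  0.41  1.24  1.01]
152.64439355231553 0.42 [ 1.14  0.32 -1.16  1.4   0.29  1.61  1.1 ]
152.64439355231553 0.42 [ 0.76  0.11 -1.13  1.54  0.1   1.56  0.72]
152.64439355231553 0.227 [ 0.82  0.34 -1.3   1.84  0.35  1.23  0.51]
```

Run:
```python
from h import *
import pickle
q=down(np.radians(62.65));c=np.array([.5465,-.1737])
arm.grip(.055)
arm.move_to([*c,.30],q)
arm.servo_line([*c,.216],v=.1,f_stop=10)
f0=np.array(arm.current_contact_force())
arm.grip(0.0,30);print(arm.current_gripper_width(),arm.current_gripper_force(),np.array(arm.current_contact_force())-f0,arm.current_ee_pos())
print(arm.servo_line([*c,.29],v=.06,f_stop=12),np.array(arm.current_contact_force())-f0)
arm.servo_line([*c,.41],v=.12)
v=wrist();pickle.dump(v,open("w4.pkl","wb"));print(arm.current_ee_pos(),arm.current_orientation(),arm.current_time(),arm.current_gripper_width())
cv2.imwrite("pics/w4.png",v[0][:,:,::-1])
print(blobs(v[0],0,8,amin=60))
s=arm.capture("scene");t=arm.capture("top");pickle.dump((s,t),open("st4.pkl","wb"))
cv2.imwrite("pics/s4.png",cv2.resize(s["img"][100:260,120:330],None,fx=3,fy=3)[:,:,::-1])
```

```text
0.021700886370448466 29.91408854490146 [ 1.554262    0.27698898 -0.97197161] [ 0.5466987  -0.17384259  0.21608949]
False [ 0.38681388  0.70509714 -0.93245483]
[ 0.54622891 -0.17378646  0.40912264] [-5.27563280e-04  8.54248112e-01  5.19865084e-01 -4.22426527e-04] 18.7917 0.021696065676855437
[(array([442.4, 163.6]), [438, 160, 10, 8, 62]), (array([  6.6, 226.5]), [0, 210, 18, 31, 247]), (array([259.4, 247. ]), [233, 225, 51, 40, 1622]), (array([258. , 295.4]), [234, 293, 49, 6, 280])]
```

View pics/w4.png

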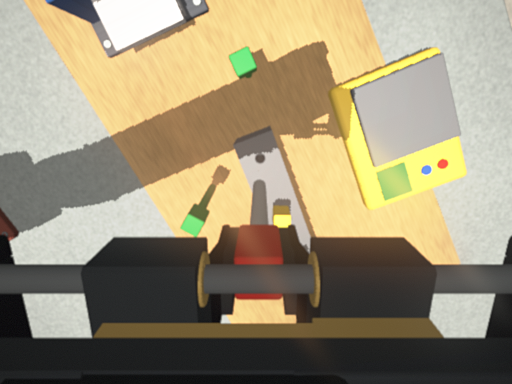

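View pics/s4.png

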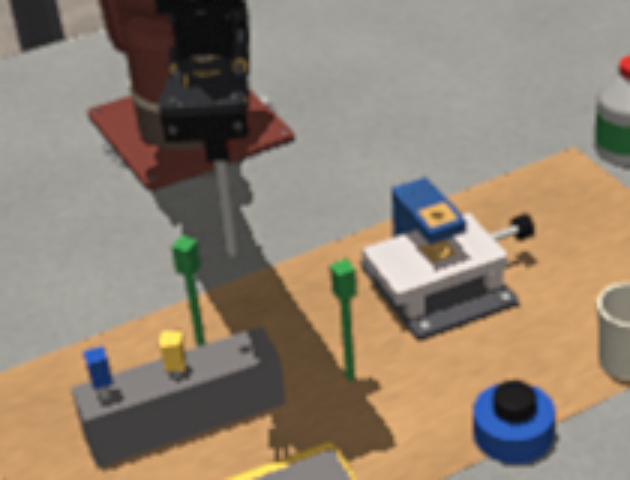

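The wrist view shows the red head gripped, centred at about column 259, with the shaft running up to row ~182. The scene view shows the pin hanging upright with the tip at (234,253) and the other pins undisturbed. Now I check the in-hand offsets numerically.

Run:
```python
from h import *
import pickle
v=pickle.load(open("w4.pkl","rb"));im=v[0].astype(int)
p=np.array([.54622891,-.17378646,.40912264]);r=rot([-5.27563280e-04,8.54248112e-01,5.19865084e-01,-4.22426527e-04]).as_matrix()
print("tool z",r[:,2])
for t in([0,-.011,.031],[0,.011,.031],[.011,-.011,.031],[.011,.011,.031],[.011,-.011,.071],[.011,.011,.071],[0,-.006,.150],[0,.006,.15],[0,-.0035,.201],[0,.0035,.201],[0,0,.201]):
    print(t,proj(v,r@np.array(t)+p).round(1))
R_=(im[...,0]>60)&(im[...,1]<.45*im[...,0])&(im[...,2]<.45*im[...,0])
for y in range(222,268,3):
    x=np.where(R_[y,225:295])[0]; print(y,(x.min()+225,x.max()+225) if len(x) else None, im[y,260])
for y in range(172,226,4): print(y,im[y,244:276].mean(-1).astype(int))
print("col",im[168:232,259].mean(-1).astype(int))
```

```text
tool z [-1.27023759e-03  4.62130268e-04 -9.99999086e-01]
[0, -0.011, 0.031] [237.  278.9]
[0, 0.011, 0.031] [286.3 278.9]
[0.011, -0.011, 0.031] [236.5 256.7]
[0.011, 0.011, 0.031] [286.9 256.7]
[0.011, -0.011, 0.071] [241.2 222.5]
[0.011, 0.011, 0.071] [280.6 222.4]
[0, -0.006, 0.15] [252.6 198.6]
[0, 0.006, 0.15] [267.4 198.6]
[0, -0.0035, 0.201] [256.  182.6]
[0, 0.0035, 0.201] [263.3 182.6]
[0, 0, 0.201] [259.7 182.6]
222 None [129 119 108]
225 None [133  76  60]
228 None [135  67  48]
231 None [135  68  49]
234 None [135  67  49]
237 None [135  69  49]
240 None [136  71  51]
243 (np.int64(274), np.int64(277)) [135  71  50]
246 (np.int64(273), np.int64(279)) [137  72  50]
249 (np.int64(272), np.int64(280)) [136  72  51]
252 (np.int64(235), np.int64(280)) [135  71  51]
255 (np.int64(235), np.int64(281)) [136  71  52]
258 (np.int64(234), np.int64(282)) [158  71  52]
261 (np.int64(234), np.int64(282)) [163  70  52]
264 None [124  73  58]
267 None [95 78 68]
172 [210 208 208 208 207 207 206 207 205 207 206 206 207 206 206 207 207 207
 207 206 206 206 205 206 205 205 206 204 206 205 2
[... 1327 characters left out ...]
6 204 202 196 172 128 115 119]
216 [205 203 203 205 205 197 167 122 114 117 118 118 118 118 119 119 118 118
 115 115 114 112 110 140 193 203 201 191 159 153 199 213]
220 [204 204 205 205 204 194 145 115 117 118 117 118 119 119 119 118 117 117
 116 114 113 111 109 128 174 199 201 193 164 170 207 216]
224 [173 172 171 173 175 160 119 106 106 107 106 106 106 105 105 106 104 104
 103 102 101  99  98 106 131 157 162 158 149 150 193 206]
col [207 206 204 206 207 207 206 207 208 208 203 168 131 117 119 120 119 120
 121 121 119 120 119 121 120 120 121 119 120 121 120 120 119 119 120 118
 120 120 119 119 119 119 119 119 118 119 118 119 119 118 118 118 118 118
 119 118 106  91  83  83  83  84  85  85]
```

Run:
```python
from h import *
import pickle
t=[.4998,.1093]
arm.servo_line([*t,.41],v=.15);arm.servo_line([*t,.336],v=.1);arm.sleep(.3)
p=np.array(arm.current_ee_pos());r=rot(arm.current_orientation()).as_matrix();print(p,r[:,2],arm.current_contact_force(),arm.current_time())
v=wrist();pickle.dump((v,p,r),open("w5.pkl","wb"))
print("tip",proj(v,p+r[:,2]*.201),"bush",proj(v,[.4996,.1094,.113]))
cv2.imwrite("pics/w5.png",cv2.resize(v[0][110:270,170:350],None,fx=4,fy=4,interpolation=cv2.INTER_CUBIC)[:,:600+120,::-1][:600])
```

```text
[0.49993624 0.10934171 0.3363045 ] [ 5.43868468e-04 -2.80681325e-05 -9.99999852e-01] [ 0.67091535  0.11484909 -0.47589739] 22.1417
tip [259.68722161 182.53188453] bush [259.15136695 177.1985895 ]
```

View pics/w5.png

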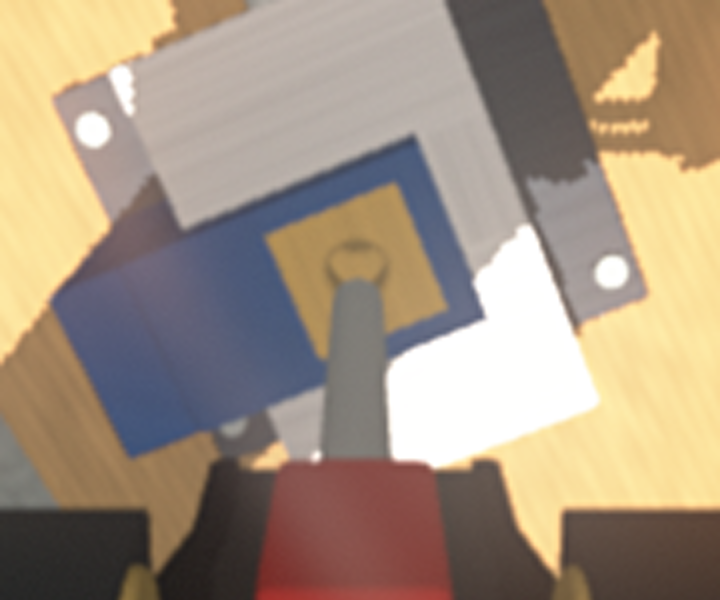

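The close-up shows the bush centre at crop (356,271), i.e. pixel (259.0,177.9). The tip is in line by column, about 0.6 mm off along tool x. I'll correct by half a millimetre and lower gently.

Run:
```python
from h import *
t=[.4996,.1089]
arm.servo_line([*t,.330],v=.05);arm.sleep(.2)
f0=np.array(arm.current_contact_force());m0=np.array(arm.current_moment())
for z in(.300,.276,.262,.250,.227):
    h=arm.servo_line([*t,z],v=.03,f_stop=4)
    print(z,h,np.round(arm.current_ee_pos(),4),(np.array(arm.current_contact_force())-f0).round(2),(np.array(arm.current_moment())-m0).round(3),arm.current_gripper_width(),arm.current_time())
    if h: break
```

```text
0.3 False [0.4997 0.1089 0.3002] [0.09 0.31 0.99] [-0.028 -0.034 -0.051] 0.022043529292268323 23.8083
0.276 False [0.4997 0.109  0.2762] [1.36 0.12 0.31] [ 0.038  0.001 -0.002] 0.021934253765094582 24.7583
0.262 False [0.4996 0.109  0.262 ] [ 1.06  0.67 -0.63] [ 0.011 -0.03  -0.008] 0.021635965197578644 25.375
0.25 False [0.4995 0.1089 0.2499] [ 0.26  1.73 -0.13] [-0.001  0.031 -0.055] 0.021768905687770363 25.925
0.227 False [0.4997 0.109  0.2272] [1.97 0.1  0.26] [ 0.012 -0.009 -0.014] 0.021771536185461248 26.8417
```

Run:
```python
from h import *
import pickle
v=wrist();u=pickle.load(open("w5.pkl","rb"))[0]
a,b=[x[0][240:300,225:295].astype(int) for x in(v,u)];print("head diff",abs(a-b).mean())
print([x for x in blobs(v[0],0,8,amin=60) if 225<x[0][0]<295],[x for x in blobs(u[0],0,8,amin=60) if 225<x[0][0]<295])
s4=pickle.load(open("st4.pkl","rb"))[0]["img"];s=arm.capture("scene")["img"]
def knob(i):
    m=(i[160:190,280:320].max(-1)<50).astype(np.uint8);return cv2.connectedComponentsWithStats(m)[2:]
print(knob(s4),knob(s))
for h in((20,32),(110,125),(45,80)): print([c.tolist() for c,_ in blobs(s,*h,amin=30)],[c.tolist() for c,_ in blobs(s4,*h,amin=30)])
print(arm.current_ee_pos(),arm.current_contact_force(),arm.current_time())
```

```text
head diff 7.3116666666666665
[(array([258. , 245.8]), [233, 225, 51, 40, 1773]), (array([257.8, 295.5]), [234, 293, 49, 6, 278])] [(array([259.5, 249.4]), [233, 226, 50, 39, 1201]), (array([257.9, 295.5]), [234, 293, 49, 6, 279])]
(array([[   0,    0,   40,   30, 1166],
       [  11,   12,    7,    8,   34]], dtype=int32), array([[19.65780446, 14.48198971],
       [14.08823529, 15.11764706]])) (array([[   0,    0,   40,   30, 1167],
       [  11,   12,    7,    8,   33]], dtype=int32), array([[19.6520994 , 14.4798629 ],
       [14.12121212, 15.21212121]]))
[[176.9, 216.2], [204.7, 283.6]] [[176.9, 216.2], [204.6, 283.8]]
[[290.8, 241.3]] [[286.4, 242.6], [299.8, 237.4]]
[[36.5, 20.0], [328.3, 145.5], [182.5, 190.5], [234.5, 199.3], [2.3, 354.9]] [[36.5, 20.0], [328.3, 145.5], [182.6, 190.3], [234.5, 199.7], [2.4, 354.9]]
[0.49974199 0.10894196 0.22722747] [-0.04492648  0.12189737 -1.45075088] 26.9417
```

The pin has not moved in the grip, the slide is unchanged, and the tool force is about the pin's weight.

```bash
python3 -c "
from station import arm
print(arm.sign_off())"
```

```text
the job is handed in; nothing more can be done
None
```

I pushed the slide home, passed the red pin through both bushes without forcing it, and handed the job in at about 27 s with the pin still held, tip about 26 mm above the table (from the arm's pose).

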